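# Seat the two-pin rail on the tilted squaring board

## Task

Take the wooden block with two dowel pins standing in its top and lay it gently, pins up, high on the white tilted squaring board, its long side along the longer fence; let go of it while it still has at least 50 mm to go to the low corner, so that it slides down there by itself and comes to rest flush against both fences. Do not drop it onto the board, and leave the block with one pin and the plain strip where they lie.

Things in the scene. Friction and masses are not known exactly. Their poses are not given: they have to be found in the camera images.
- two_pin_center (a point): Centre (half-way up, without pins) of the block to move: pale wood, 100 x 45 x 22 mm, 70 g, flat and loose on the table; two 10 mm dowel pins stand 12 mm above its top on its long middle line, 30 mm either side of the middle. x along its length, y across its 45 mm width (grip here), z up.
- seat (a point): Where the block's centre must rest, 11 mm off the face of a fixed slippery white board tilted 25 deg. Fences 20 mm high on its two lower edges meet in the lowest corner, at x -50, y -22.5 mm from here. x: along the longer fence (230 mm) and y: along the shorter (190 mm), uphill by 13 and 21 deg; z: off the face. Things let go on the face slide down to both fences. Face middle 95 mm above table.
- one_pin_center (a point): Centre (half-way up) of a bystander to be left alone: pale wood block 72 x 45 x 22 mm with a single dowel pin 12 mm tall in the middle of its top. x along its length, z up.
- strip_center (a point): Centre of a bystander to be left alone: plain pale wood strip 140 x 38 x 22 mm, no pins. x along its length, z up.
Not all that is in view belongs to the job. What is shaped like the part that bears two_pin_center but green or purple is not meant.

How it is judged:
On the way:
1. the block lies let go on the board, its centre more than 15 mm from its seat (x of two_pin_center in the frame of seat between -0.03 and 0.17 m and y of two_pin_center in the frame of seat between -0.03 and 0.16 m and contact force between the fingers and two_pin below 0.1 N and z of two_pin_center in the frame of seat between -0.01 and 0.035 m and distance between two_pin_center and seat above 0.015 m), for 0.02 s.
At the end, for the whole second after the job is handed in: The two-pin block rests, let go and still, flat on the board and pins up, its centre within 12 mm of its seat in the low corner and its long side within about 8.5 degrees of the longer fence (distance between two_pin_center and seat below 0.012 m and angle between the x axis of two_pin_center and the x axis of seat, either way round below 0.15 rad and angle between the z axis of two_pin_center and the z axis of seat, either way round below 0.15 rad and angle between two_pin_center's own z axis and vertical below 0.6 rad and linear speed of two_pin below 0.02 m/s and contact force between the fingers and two_pin below 0.1 N); the robot touches nothing.
It fails at once if the block is let go more than 50 mm above where it would lie on the board's face (dropped) (x of two_pin_center in the frame of seat between -0.03 and 0.17 m and y of two_pin_center in the frame of seat between -0.03 and 0.16 m and contact force between the fingers and two_pin below 0.1 N and z of two_pin_center in the frame of seat above 0.05 m).
It fails at once if the one-pin block is moved by more than 30 mm (distance of one_pin_center from where it was at the start of the episode above 0.03 m).
It fails at once if the plain strip is moved by more than 30 mm (distance of strip_center from where it was at the start of the episode above 0.03 m).
It also fails if it takes over 38 s, if anything falls off the work surface, if the arm or the gripper's body presses on something with over 40 N, if the wrist force passes 120 N, or if a joint passes its speed limit or range.

## Robot

A 6-joint arm with a two-finger parallel gripper is mounted at the origin on the work surface. World frame = base frame: x ahead of the robot, y to its left, z up, the work surface at z = 0. Lengths are in m, angles in rad, forces in N, time in s.
With the tool pointing down it reaches from about 0.35 to 0.95 m from the base axis. Payload 17.4 kg.
Tool frame: the origin (TCP) lies midway between the tips of the shut fingers; the grasp point (between the pads) lies 19 mm behind it; z points along the fingers, y is the direction in which the jaws open and shut (so a half turn about z gives the same grasp; the last joint's range is limited). The gripper opens to 93 mm and grips with 3 to 60 N. Pads are 15 mm wide; open, the fingers measure 128 mm over their backs; the gripper's body (75 mm by 188 mm) begins 65 mm behind the grasp point.
Start: joints at [1.065, 0.116, 1.442, -0, 1.584, -0.038], TCP at [0.304, 0.602, 0.192] pointing down, gripper open.
Joint ranges: [-2.83, 2.83], [-0.83, 2.19], [0.07, 2.5], [-1.14, 4.28], [0.01, 3], [-2.97, 2.97]. Speed limits (rad/s): [1.89, 1.89, 2.22, 3.14, 3.14, 3.14].

## Interface

Orientations are given as a rotation vector (axis times angle).
In Python, from bench import manip gives the robot as it stands.
- The arm moves only by the tool jog_arm, never from a script. Its argument "motion" is a list of rows, each a list of 3 entries, a list of its own where there are three numbers: the finger opening in m, from 0 to 0.093, then the shift along the tool's x, y, z in m, then the turn about the tool's z in rad. In form: [[gripper, [x, y, z], turn], ...]. A call has 1 to 12 rows; each row is the pose to reach, as a shift and turn from the pose commanded when the call began, along the tool's axes at that moment; what a row does not reach only later rows make up. A row lasts 1/10 s, in which the tool goes at most 50 mm and 8.59 degrees, less where a joint would pass 70% of its speed; a pose out of reach is approached as far as the arm can. A call with a gripper value outside its range is refused whole. The fingers move at their own pace and stop on an object; "force" is the grip in N (left out, the last holds). Time passes only in rows, so rows that repeat a pose let the fingers close. It gives the time, the measured TCP pose, the force and the opening at its end, in the units of the state.
- manip.sense(): the state, without advancing time (a new reading comes with each control period).
- manip.grab_frame(name): name is "scene" or "top"; returns a dict with "image" (400x640x3 uint8, red, green, blue), "camera_matrix" (3x3 intrinsics, pixels), "k1" (the pictures are not rectified: a ray, as slopes to the right and down, at radius r is drawn at 1 + k1 r^2 times it, then the intrinsics apply), "view" (4x4, takes a point from world to camera coordinates). Camera axes: x right, y down, z forward; pixel columns grow to the right and rows downward; lengths in m; the calibration is good to about 2 mm. A picture is of the moment at which its call begins. There is no depth.
- manip.hand_in(): hands the job in, once; it reports no verdict.
The state is a dict: "clock": time; "joint_pos": joint angles; "qd": joint speeds; "tau": joint torques, N m; "position": TCP position; "eef_rot": TCP orientation; "wrist_force": force on the tool from outside, world axes, zero at the start; "torque": the same for the moment, N m; "finger_gap": opening from 0.0 (shut) to 1.0 (fully open).
Only numpy, scipy, OpenCV 4.12 (cv2) and the standard library are available. Lean on these libraries where they do the work, as an engineer would, in place of code of your own. Each camera call takes 0.05 s, during which the arm holds its last target. There are 200 camera calls.

## Working session

There is one attempt and no reset: what is moved stays moved. The work goes in short steps, Python scripts to look and compute and a tool call to move; the robot and the scene stay as the last step left them, time stands still between calls to the robot, and variables do not carry over. Pictures are saved under pics/ and viewed, about 8 in all and at most 12, crops included, and the job is handed in when it is done.

Besides the shell and the picture viewer there is one more tool, called after "Emit:" by a JSON object that holds its "name" and its "arguments", one argument or row to a line. jog_arm: Moves the arm, as the interface text tells. Its arguments: {"type":"object","properties":{"motion":{"type":"array","items":{"type":"array"}},"force":{"type":"number"}},"required":["motion"]}

```bash
mkdir -p pics; cat > h.py <<'E'
import numpy as np, cv2, pickle
from bench import manip
def grab(n):
    f=manip.grab_frame(n); pickle.dump(f,open(f'{n}.pkl','wb')); cv2.imwrite(f'pics/{n}_{len(__import__("os").listdir("pics"))}.png',f['image'][:,:,::-1]); return f
def load(n): return pickle.load(open(f'{n}.pkl','rb'))
def ray(f,uv):
    K=np.array(f['camera_matrix']);V=np.array(f['view'])
    d=np.array([(uv[0]-K[0,2])/K[0,0],(uv[1]-K[1,2])/K[1,1]]);s=d.copy()
    for _ in range(30): s=d/(1+f['k1']*(s@s))
    R=V[:3,:3]; return -R.T@V[:3,3], R.T@np.array([s[0],s[1],1])
def onz(f,uv,z):
    c,d=ray(f,uv); return c+d*(z-c[2])/d[2]
def tri(f,uv,g,uw):
    c,d=ray(f,uv);e,k=ray(g,uw);d/=np.linalg.norm(d);k/=np.linalg.norm(k)
    t=np.linalg.lstsq(np.c_[d,-k],e-c,rcond=None)[0];p,q=c+t[0]*d,e+t[1]*k
    return (p+q)/2,np.linalg.norm(p-q)
def proj(f,p):
    K=np.array(f['camera_matrix']);V=np.array(f['view']);q=V[:3,:3]@p+V[:3,3];s=q[:2]/q[2];s=s*(1+f['k1']*(s@s));return K[0,0]*s[0]+K[0,2],K[1,1]*s[1]+K[1,2]
E
python3 - <<'E'
from h import *
for n in('scene','top'):
    f=grab(n);print(n,f['camera_matrix'],f['k1'],ray(f,(320,200)))
print(manip.sense())
E
ls pics
```

```text
scene [[427.63420353   0.         317.38114834]
 [  0.         427.63420353 205.10669506]
 [  0.           0.           1.        ]] -0.0630118496832134 (array([ 1.03394876, -0.02385411,  0.71809912]), array([-0.65675322, -0.04646526, -0.75279234]))
top [[453.2671472    0.         319.75073688]
 [  0.         453.2671472  211.0117836 ]
 [  0.           0.           1.        ]] -0.09850769802819519 (array([ 0.31310404, -0.07318659,  0.96758733]), array([ 0.19382226,  0.02499137, -0.98101934]))
{'clock': 0.1, 'joint_pos': array([ 1.06523795e+00,  1.16410754e-01,  1.44218178e+00,  1.73969679e-06,
        1.58401482e+00, -3.77728253e-02]), 'qd': array([-0.00069933, -0.0006389 , -0.00030445, -0.00051529,  0.00171759,
       -0.00140676]), 'tau': array([ 2.36329157e-03, -7.22890949e+01, -6.23864579e+01,  7.82092195e-02,
        2.28780240e-02, -1.17939981e-04]), 'position': array([0.30425332, 0.60230325, 0.19110777]), 'eef_rot': array([-7.28050908e-01, -3.05578511e+00,  1.53457189e-03]), 'wrist_force': array([-0.41810667,  0.40199028,  0.26475856]), 'torque': array([ 0.00337283,  0.0167009 , -0.04227285]), 'finger_gap': 0.9995806699931298}
scene_0.png
top_1.png
```

View pics/scene_0.png

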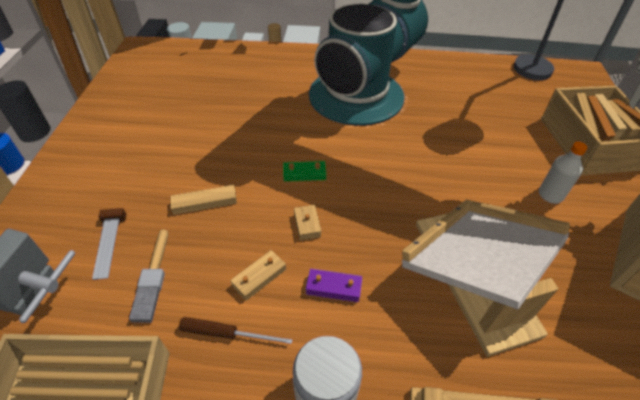

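View pics/top_1.png

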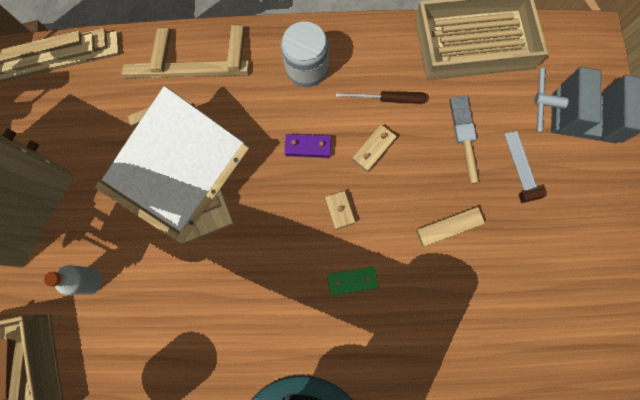

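Both views show the bench with the base at the bottom of the top view. Candidates for the target, in top-view pixels:
- pale two-pin block (375,147), scene (258,275)
- purple two-pin (308,145)
- green two-pin (353,280)
- pale one-pin (341,208)
- strip (451,226)

I choose the one at (375,147). The board is at (175,160) in the top view, with its fences on the lower-left and right edges meeting near (182,235). Next is one close montage to check both.

```bash
python3 - <<'E'
from h import *
t=load('top')['image'];s=load('scene')['image']
c=lambda im,x,y,w,h,W,H: cv2.resize(im[y:y+h,x:x+w],(W,H),interpolation=cv2.INTER_CUBIC)
a=np.hstack([c(t,85,75,180,180,400,400),c(s,395,190,180,180,400,400)])
b=np.hstack([c(t,340,115,70,35*1+0,400,200),c(s,220,245,80,40,400,200)])
b=np.hstack([c(t,335,115,80,60,267,200),c(s,220,240,80,60,267,200),np.zeros((200,266,3),np.uint8)])
cv2.imwrite('pics/crop.png',np.vstack([a,b])[:,:,::-1])
E
```

```text
(no output)
```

View pics/crop.png

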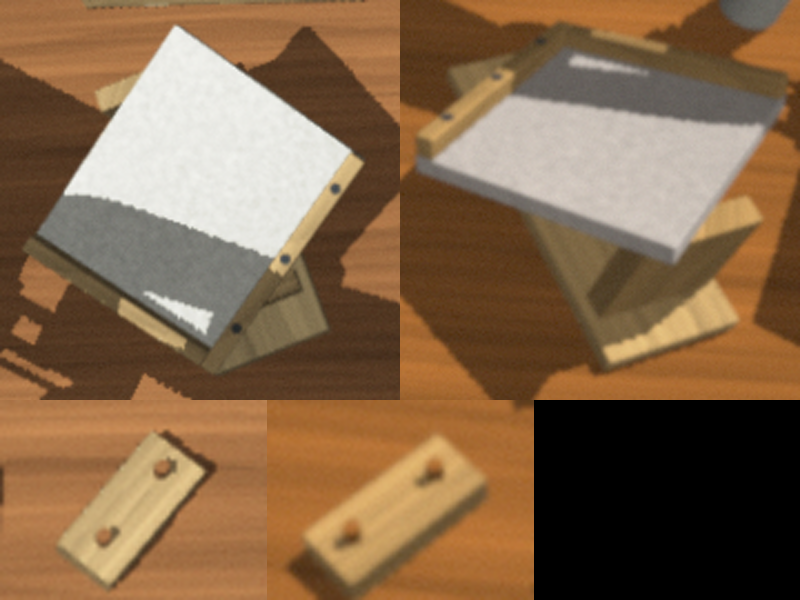

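The crops confirm two pins on the chosen block. The right fence in the top view (low corner to about (243,143)) is the longer one, and the left fence is the shorter. The high face corner is at top (163.8,86.7) and scene (518.8,305.7).

```bash
cat > m.py <<'E'
from h import *
t,s=load('top'),load('scene')
C={'T':((163.8,86.7),(518.8,305.7)),'R':((243.4,143.4),(409.4,263.4)),'L':((102.1,181.2),(567.4,233.7)),'low':((179.5,231.2),(469.3,211.6))}
P={k:tri(t,a,s,b) for k,(a,b) in C.items()}
for k,(p,e) in P.items(): print(k,p.round(4),round(e,4))
P={k:v[0] for k,v in P.items()}
print('lens R-low,L-low,T-R,T-L',[round(np.linalg.norm(P[a]-P[b]),4) for a,b in(('R','low'),('L','low'),('T','L'),('T','R'))])
# pale block: pins and outline
for n,f,box in(('top',t,(335,115,80,60)),('scene',s,(220,240,80,60))):
    x,y,w,h=box;hsv=cv2.cvtColor(f['image'][y:y+h,x:x+w],cv2.COLOR_RGB2HSV)
    m=((hsv[...,1]<150)&(hsv[...,2]>90)).astype(np.uint8)
    cs,_=cv2.findContours(m,0,2);c=max(cs,key=cv2.contourArea);r=cv2.minAreaRect(c)
    print(n,cv2.contourArea(c),r[0][0]+x,r[0][1]+y,r[1:],hsv[30,40])
    if n=='top':
        q=np.array([onz(f,b+np.array([x,y]),.022) for b in cv2.boxPoints(r)]);print(q.round(4),q.mean(0).round(4),np.linalg.norm(np.diff(q,axis=0),axis=1).round(4))
pt=[(335+162/267*80,115+67/200*60),(335+104/267*80,115+137/200*60)]
ps=[(220+167/267*80,240+66/200*60),(220+83/267*80,240+127/200*60)]
for a in pt:print('pin top',onz(t,a,.034).round(4))
for a,b in zip(pt,ps[:]):print(tri(t,a,s,b))
E
python3 m.py
```

```text
T [0.7151 0.2545 0.145 ] 0.0003
R [0.6115 0.1054 0.0811] 0.0017
L [0.5366 0.3954 0.1024] 0.0049
low [0.4389 0.2495 0.0329] 0.0004
lens R-low,L-low,T-R,T-L [np.float64(0.2299), np.float64(0.1888), np.float64(0.2314), np.float64(0.1925)]
top 4518.0 374.5 144.5 ((59.0, 79.0), 90.0) [ 20  99 214]
[[ 0.6901 -0.0863  0.022 ]
 [ 0.6852 -0.2604  0.022 ]
 [ 0.5513 -0.252   0.022 ]
 [ 0.5559 -0.0825  0.022 ]] [ 0.6206 -0.1703  0.022 ] [0.1741 0.1342 0.1695]
scene 1273.5 258.4600067138672 274.27999114990234 ((25.39999771118164, 55.59999084472656), 53.13010025024414) [ 17 132 212]
pin top [ 0.6363 -0.1894  0.034 ]
pin top [ 0.5903 -0.15    0.034 ]
(array([ 0.62045062, -0.16271982,  0.07306367]), np.float64(0.04329696529622339))
(array([ 0.60974058, -0.17646241, -0.01492785]), np.float64(0.04552401469443981))
```

```bash
cat > go.py <<'E'
from h import *
from scipy.spatial.transform import Rotation as R
a=np.deg2rad(-39.1);x=np.r_[np.cos(a)*np.cos(.2269),np.sin(a)*np.cos(.2269),np.sin(.2269)]
b=a+np.deg2rad(95.1);y=np.r_[np.cos(b)*np.cos(.3665),np.sin(b)*np.cos(.3665),np.sin(.3665)];z=np.cross(x,y)
mid=np.array([.5755,.2512,.095]);seat=mid-.065*x-.0725*y+.011*z
def seatc(p): return np.array([x,y,z])@(p-seat)
def rel(p,yaw_y):
    st=manip.sense();M=R.from_rotvec(st['eef_rot']).as_matrix()
    cur=np.arctan2(M[1,1],M[0,1]);d=(-(np.deg2rad(yaw_y)-cur)+np.pi/2)%np.pi-np.pi/2
    print('t',round(st['clock'],2),'pos',st['position'].round(4),'shift',(M.T@(np.array(p)-st['position'])).round(4),'turn',round(d,3),'F',st['wrist_force'].round(1),'gap',round(st['finger_gap']*.093,4))
E
python3 - <<'E'
from go import *
t,s=load('top'),load('scene')
pt=[(335+162/267*80,115+67/200*60),(335+104/267*80,115+137/200*60)]
ps=[(220+167/267*80,240+66/200*60),(220+83/267*80,240+127/200*60)]
for u,v in zip(pt,ps[::-1]):print(tri(t,u,s,v))
for k in [(163.8,86.7),(179.5,231.2)]: pass
print('seat',seat,'z.z',z[2],'corner low/T',[seat-.011*z+i*x+j*y for i,j in((-.05,-.0225),(.18,.1675))])
print('place',seat+.09*x+.07*y+.0293*z)
rel([.6133,-.1697,.25],49.4)
E
```

```text
(array([ 0.63767786, -0.18931244,  0.02964307]), np.float64(0.0011733400651699288))
(array([ 0.5921181 , -0.14976637,  0.02758646]), np.float64(0.0014973091908688661))
seat [0.48416335 0.23334091 0.06436397] z.z 0.9060567168428195 corner low/T [array([0.4389469 , 0.24834072, 0.03508656]), array([0.7120531 , 0.25405928, 0.15491344])]
place [0.57720753 0.22771512 0.13624216]
t 0.1 pos [0.3043 0.6023 0.1911] shift [-0.6239 -0.5498 -0.0584] turn 0.241 F [-0.4  0.4  0.3] gap 0.093
```

Emit:
{"name": "jog_arm", "arguments": {
  "motion": [
    [0.093,[0,0,-0.06],0],
    [0.093,[0,0,-0.06],0],
    [0.093,[-0.624,-0.55,-0.06],0.241],
    [0.093,[-0.624,-0.55,-0.06],0.241],
    [0.093,[-0.624,-0.55,-0.06],0.241],
    [0.093,[-0.624,-0.55,-0.06],0.241],
    [0.093,[-0.624,-0.55,-0.06],0.241],
    [0.093,[-0.624,-0.55,-0.06],0.241],
    [0.093,[-0.624,-0.55,-0.06],0.241],
    [0.093,[-0.624,-0.55,-0.06],0.241],
    [0.093,[-0.624,-0.55,-0.06],0.241],
    [0.093,[-0.624,-0.55,-0.06],0.241]
  ]
}}

```text
clock: 1.3
position: [0.4904, 0.1362, 0.2519]
eef_rot: [1.09, 2.946, 0.001]
wrist_force: [1.3, 0.3, -0.4]
finger_gap: 1.0
```

```bash
python3 -c "
from go import *
rel([.6138,-.1697,.12],49.4)"
```

```text
t 1.3 pos [0.4904 0.1362 0.2519] shift [-0.2928 -0.152   0.1319] turn -0.0 F [ 1.3  0.3 -0.4] gap 0.093
```

Emit:
{"name": "jog_arm", "arguments": {
  "motion": [
    [0.093,[-0.293,-0.152,0.0],0],
    [0.093,[-0.293,-0.152,0.0],0],
    [0.093,[-0.293,-0.152,0.0],0],
    [0.093,[-0.293,-0.152,0.0],0],
    [0.093,[-0.293,-0.152,0.0],0],
    [0.093,[-0.293,-0.152,0.0],0],
    [0.093,[-0.293,-0.152,0.13],0],
    [0.093,[-0.293,-0.152,0.13],0],
    [0.093,[-0.293,-0.152,0.13],0],
    [0.093,[-0.293,-0.152,0.13],0]
  ]
}}

```text
clock: 2.3
position: [0.6115, -0.168, 0.1164]
eef_rot: [-1.089, -2.939, 0.001]
wrist_force: [-0.2, 0.7, 0.1]
finger_gap: 1.002
```

```bash
python3 -c "
from go import *
rel([.6138,-.1697,.010],49.4)
f=grab('scene');g=grab('top')
cv2.imwrite('pics/c2.png',np.hstack([cv2.resize(q['image'][y:y+120,x:x+130],(400,369)) for q,x,y in((f,195,190),(g,310,85))])[:,:,::-1])"
```

```text
t 2.3 pos [ 0.6115 -0.168   0.1164] shift [-0.0036  0.0005  0.1064] turn -0.001 F [-0.2  0.7  0.1] gap 0.0932
```

View pics/c2.png

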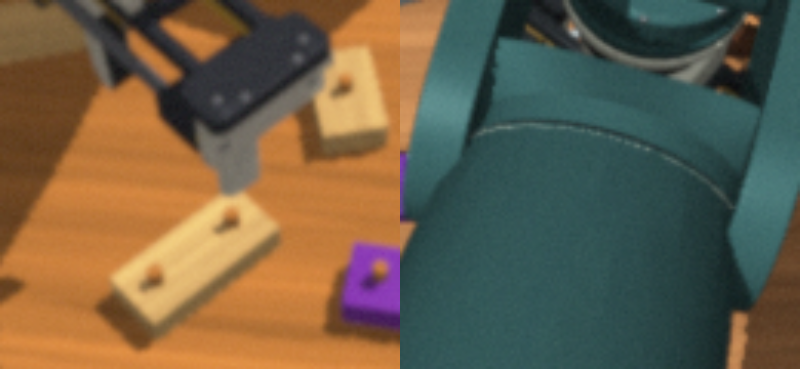

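The crop shows the near fingertip at about (237,190), above the two-pin block. I'll check where it should project, then descend.

```bash
python3 -c "
from go import *
s=load('scene');p=np.array([.6115,-.168,.1164]);d=np.r_[np.cos(.862),np.sin(.862),0]
for k in(.0465,.064,-.0465): u=proj(s,p+k*d);print(k,(u[0]-195)*400/130,(u[1]-190)*369/120)
u=proj(s,np.array([.6138,-.1697,.022]));print((u[0]-195)*400/130,(u[1]-190)*369/120)
t=load('top')"
```

```text
0.0465 233.34100820769663 203.6827039589685
0.064 254.3839842959841 223.18710719717103
-0.0465 129.20014259552616 106.89808025747371
192.85978302407557 246.43969587813078
```

Emit:
{"name": "jog_arm", "arguments": {
  "motion": [
    [0.075,[-0.004,0.0,0.03],0],
    [0.075,[-0.004,0.0,0.06],0],
    [0.075,[-0.004,0.0,0.08],0],
    [0.075,[-0.004,0.0,0.08],0],
    [0.075,[-0.004,0.0,0.08],0]
  ]
}}

```text
clock: 2.9
position: [0.6177, -0.1704, 0.0446]
eef_rot: [1.089, 2.944, 0.0]
wrist_force: [0.2, -0.6, 1.4]
finger_gap: 0.807
```

```bash
python3 -c "
from go import *
rel([.6138,-.1697,.010],49.4)"
```

```text
t 2.9 pos [ 0.6177 -0.1704  0.0446] shift [ 0.0036 -0.0021  0.0346] turn 0.0 F [ 0.2 -0.6  1.4] gap 0.0751
```

Emit:
{"name": "jog_arm", "arguments": {
  "motion": [
    [0.075,[0.003,-0.001,0.015],0],
    [0.075,[0.003,-0.001,0.03],0],
    [0.075,[0.003,-0.001,0.03],0],
    [0.075,[0.003,-0.001,0.03],0]
  ]
}}

```text
clock: 3.3
position: [0.6135, -0.1692, 0.0114]
eef_rot: [-1.09, -2.946, 0.0]
wrist_force: [0.2, 0.6, 0.5]
finger_gap: 0.807
```

Emit:
{"name": "jog_arm", "arguments": {
  "motion": [
    [0.075,[0,0,0.002],0],
    [0.03,[0,0,0.002],0],
    [0.03,[0,0,0.002],0],
    [0.03,[0,0,0.002],0],
    [0.03,[0,0,0.002],0],
    [0.03,[0,0,0.002],0],
    [0.03,[0,0,0.002],0],
    [0.03,[0,0,0.002],0]
  ],
  "force": 12
}}

```text
clock: 4.1
position: [0.6137, -0.1693, 0.0098]
eef_rot: [1.09, 2.946, 0.0]
wrist_force: [0.1, -0.0, 0.5]
finger_gap: 0.333
```

Opening 31 mm where the block is 45 mm wide: the grasp looks wrong. I'll look.

```bash
python3 -c "
from go import *
rel([.6138,-.1697,.010],49.4)
f=grab('scene')
cv2.imwrite('pics/c3.png',cv2.resize(f['image'][190:320,180:370],(760,520))[:,:,::-1])"
```

```text
t 4.1 pos [ 0.6137 -0.1693  0.0098] shift [-0.0004 -0.0003 -0.0002] turn -0.0 F [ 0.1 -0.   0.5] gap 0.031
```

View pics/c3.png

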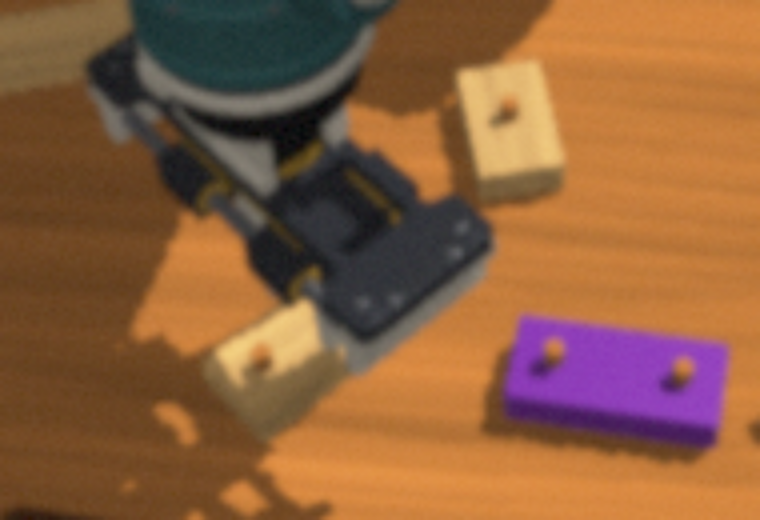

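Emit:
{"name": "jog_arm", "arguments": {
  "motion": [
    [0.02,[0,0,0],0],
    [0.02,[0,0,0],0],
    [0.02,[0,0,0],0]
  ]
}}

```text
clock: 4.45
position: [0.6137, -0.1693, 0.0097]
eef_rot: [-1.09, -2.946, -0.0]
wrist_force: [-0.4, 0.9, 0.0]
finger_gap: 0.219
```

```bash
python3 -c "
from go import *
s=grab('scene');p=np.array([.6137,-.1693,.0097]);d=np.r_[np.cos(.862),np.sin(.862),0];e=np.r_[d[1],-d[0],0]
f=lambda q:np.round([(proj(s,q)[0]-215)*8,(proj(s,q)[1]-235)*8])
for k in(.010,.0275):
  for z in(0,.012,.02): print(k,z,[f(p+k*d+j*e+np.r_[0,0,z]) for j in(-.0075,.0075)])
c=np.array([.6138,-.1697,0])
print([f(c+i*e+j*d+np.r_[0,0,.022]) for i,j in((.05,.0225),(.05,-.0225),(-.05,-.0225),(-.05,.0225))])
cv2.imwrite('pics/c4.png',cv2.resize(s['image'][235:305,215:305],(720,560),interpolation=cv2.INTER_CUBIC)[:,:,::-1])"
```

```text
0.01 0 [array([399., 315.]), array([351., 353.])]
0.01 0.012 [array([395., 289.]), array([346., 327.])]
0.01 0.02 [array([392., 271.]), array([342., 309.])]
0.0275 0 [array([447., 361.]), array([398., 400.])]
0.0275 0.012 [array([443., 335.]), array([393., 374.])]
0.0275 0.02 [array([440., 317.]), array([390., 356.])]
[array([234., 472.]), array([115., 349.]), array([441., 104.]), array([562., 215.])]
```

View pics/c4.png

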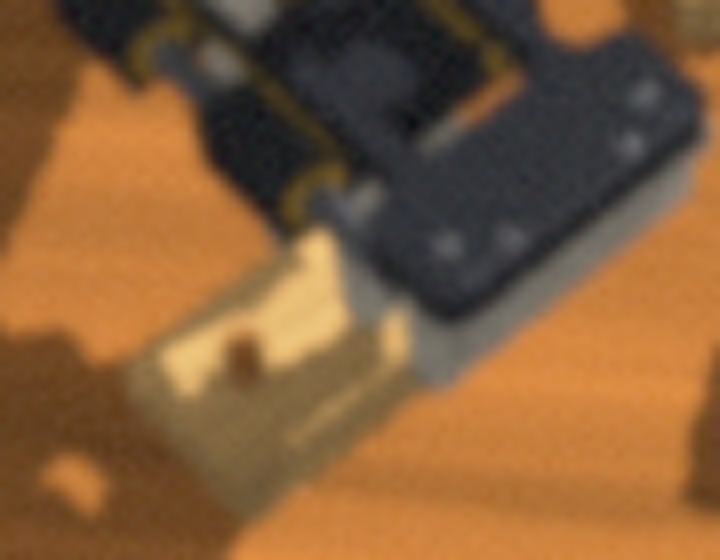

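Emit:
{"name": "jog_arm", "arguments": {
  "motion": [
    [0.0,[0,0,0],0],
    [0.0,[0,0,0],0],
    [0.0,[0,0,0],0],
    [0.0,[0,0,0],0]
  ]
}}

```text
clock: 4.9
position: [0.6137, -0.1693, 0.0098]
eef_rot: [1.09, 2.946, 0.0]
wrist_force: [0.5, -0.1, 0.9]
finger_gap: 0.008
```

Emit:
{"name": "jog_arm", "arguments": {
  "motion": [
    [0.0,[0,0,-0.02],0],
    [0.0,[0,0,-0.04],0],
    [0.0,[0,0,-0.05],0],
    [0.0,[0,0,-0.05],0],
    [0.0,[0,0,-0.05],0]
  ]
}}

```text
clock: 5.4
position: [0.6135, -0.1692, 0.0591]
eef_rot: [-1.09, -2.946, -0.0]
wrist_force: [-0.5, 0.2, -0.5]
finger_gap: 0.008
```

```bash
python3 -c "
from go import *
rel([.6138,-.1697,.010],49.4)
s=grab('scene')
cv2.imwrite('pics/c5.png',cv2.resize(s['image'][200:310,200:340],(763,600),interpolation=cv2.INTER_CUBIC)[:,:,::-1])"
```

```text
t 5.4 pos [ 0.6135 -0.1692  0.0591] shift [-0.0006 -0.0002  0.0491] turn -0.0 F [-0.5  0.2 -0.5] gap 0.0008
```

View pics/c5.png

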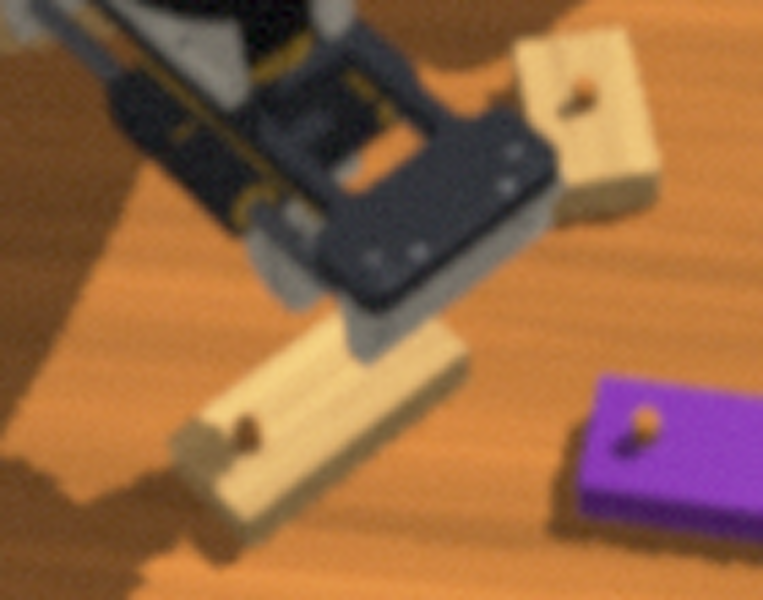

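```bash
python3 -c "
from go import *
s=load('scene');p=np.array([.6135,-.1692,.0591]);d=np.r_[np.cos(.862),np.sin(.862),0];e=np.r_[d[1],-d[0],0]
f=lambda q:np.round([(proj(s,q)[0]-200)*5.45,(proj(s,q)[1]-200)*5.45])
for k in(-.0225,0,.0225):
  for z in(0,.02): print(k,z,[f(p+k*d+j*e+np.r_[0,0,z]) for j in(-.0075,.0075)])
c=np.array([.6138,-.1697,0])
print([f(c+i*e+j*d+np.r_[0,0,.022]) for i,j in((.05,.0225),(.05,-.0225),(-.05,-.0225),(-.05,.0225))])
"
```

```text
-0.0225 0 [array([280., 270.]), array([246., 296.])]
-0.0225 0.02 [array([274., 236.]), array([238., 262.])]
0 0 [array([322., 310.]), array([287., 336.])]
0 0.02 [array([316., 276.]), array([281., 303.])]
0.0225 0 [array([365., 351.]), array([330., 377.])]
0.0225 0.02 [array([360., 317.]), array([324., 344.])]
[array([241., 513.]), array([160., 428.]), array([382., 262.]), array([465., 337.])]
```

Emit:
{"name": "jog_arm", "arguments": {
  "motion": [
    [0.0,[0,0,-0.04],0],
    [0.0,[0,0,-0.08],0],
    [0.0,[0,0,-0.08],0],
    [0.0,[0,0,-0.08],0],
    [0.0,[0,0,-0.08],0]
  ]
}}

```text
clock: 5.95
position: [0.6131, -0.1691, 0.1379]
eef_rot: [-1.089, -2.944, 0.0]
wrist_force: [-0.0, 0.5, -0.7]
finger_gap: 0.009
```

```bash
cat > d.py <<'E'
from go import *
import sys
st=manip.sense();p=st['position'];M=R.from_rotvec(st['eef_rot']).as_matrix();print(p,st['finger_gap'])
s=grab('scene');im=s['image'].copy();im=cv2.resize(im,None,fx=4,fy=4,interpolation=cv2.INTER_CUBIC)
u=proj(s,p)
for k,c in((0,(255,0,0)),(.0465,(0,255,0)),(-.0465,(0,255,0))):
    v=proj(s,p+k*M[:,1]);cv2.circle(im,(int(v[0]*4+2),int(v[1]*4+2)),4,c,-1)
x,y=int(u[0]*4)-200,int(u[1]*4)-250
np.save(sys.argv[1],im[max(y,0):max(y,0)+450,max(x,0):max(x,0)+400])
E
python3 d.py A
```

```text
[ 0.61310755 -0.16906043  0.13786742] 0.008703619066665934
```

Emit:
{"name": "jog_arm", "arguments": {
  "motion": [
    [0.093,[0,0,0],0],
    [0.093,[0,0,0],0],
    [0.093,[0,0,0],0],
    [0.093,[0,0,0],0],
    [0.093,[0,0,0],0],
    [0.093,[0,0,0],0],
    [0.093,[0,0,0],0],
    [0.093,[0,0,0],0]
  ]
}}

```text
clock: 6.8
position: [0.6137, -0.1693, 0.1398]
eef_rot: [1.09, 2.946, 0.0]
wrist_force: [0.6, 0.6, 0.7]
finger_gap: 0.642
```

```bash
python3 d.py B; python3 -c "
import numpy as np,cv2
cv2.imwrite('pics/d.png',np.hstack([np.load('A.npy'),np.load('B.npy')])[:,:,::-1])"
```

```text
[ 0.61371594 -0.16928201  0.13978916] 0.6418333166121027
```

View pics/d.png

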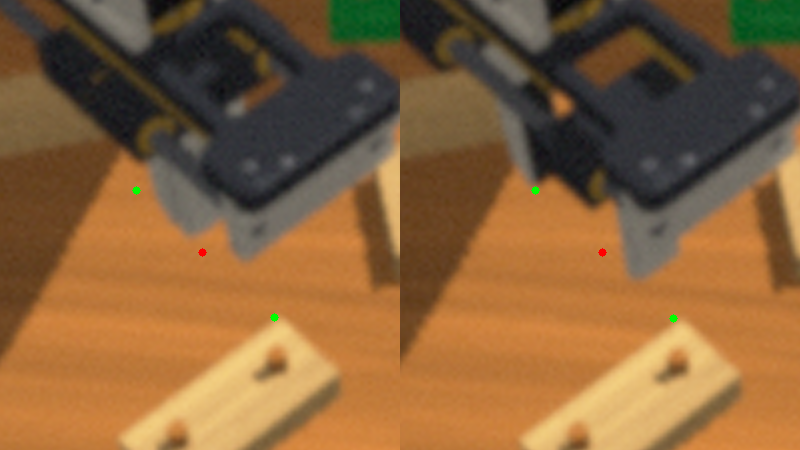

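The pictures and my model of the fingertips disagree: the tips look higher than the measured TCP. I'll turn the jaws to face the scene camera and compare openings directly.

Emit:
{"name": "jog_arm", "arguments": {
  "motion": [
    [0.093,[0,0,0],-0.709],
    [0.093,[0,0,0],-0.709],
    [0.093,[0,0,0],-0.709],
    [0.093,[0,0,0],-0.709],
    [0.093,[0,0,0],-0.709],
    [0.093,[0,0,0],-0.709],
    [0.093,[0,0,0],-0.709]
  ]
}}

```text
clock: 7.55
position: [0.6137, -0.1693, 0.1398]
eef_rot: [0.005, 3.142, -0.0]
wrist_force: [0.1, -0.0, -1.0]
finger_gap: 1.001
```

```bash
python3 d.py A
```

```text
[ 0.61370712 -0.16927522  0.13975706] 1.0008904030069867
```

Emit:
{"name": "jog_arm", "arguments": {
  "motion": [
    [0.0,[0,0,0],0],
    [0.0,[0,0,0],0],
    [0.0,[0,0,0],0],
    [0.0,[0,0,0],0],
    [0.0,[0,0,0],0],
    [0.0,[0,0,0],0],
    [0.0,[0,0,0],0],
    [0.0,[0,0,0],0],
    [0.0,[0,0,0],0],
    [0.0,[0,0,0],0],
    [0.0,[0,0,0],0],
    [0.0,[0,0,0],0]
  ]
}}

```text
clock: 8.8
position: [0.6137, -0.1693, 0.1397]
eef_rot: [0.0, -3.142, 0.0]
wrist_force: [0.8, -1.0, -0.2]
finger_gap: 0.026
```

```bash
python3 d.py B; python3 -c "
import numpy as np,cv2
cv2.imwrite('pics/d2.png',np.hstack([np.load('A.npy'),np.load('B.npy')])[:,:,::-1])"
```

```text
[ 0.6136851  -0.16929542  0.13974794] 0.026291020720482186
```

View pics/d2.png

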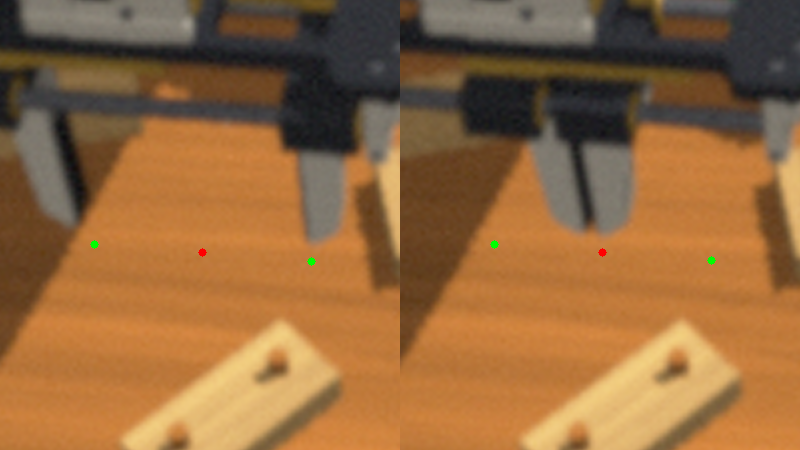

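Facing the camera, the fingertips lie about 5 px above the projected TCP (shut tips at (588,232), TCP dot at (602,252)). That puts them about 13 mm higher than reported, and explains why the jaws closed above the block. I'll turn back, straddle the block and feel down to the table in small steps to get the true height.

Emit:
{"name": "jog_arm", "arguments": {
  "motion": [
    [0.075,[0,0,0],0.709],
    [0.075,[0,0,0],0.709],
    [0.075,[0,0,0],0.709],
    [0.075,[0,0,0],0.709],
    [0.075,[0,0,0],0.709],
    [0.075,[0,0,0],0.709],
    [0.075,[0,0,0.0],0.709],
    [0.075,[0,0,0.0],0.709],
    [0.075,[0,0,0],0.709],
    [0.075,[0,0,0],0.709],
    [0.075,[0,0,0.04],0.709],
    [0.075,[0,0,0.08],0.709]
  ]
}}

```text
clock: 10.05
position: [0.6144, -0.1695, 0.0599]
eef_rot: [1.088, 2.944, 0.0]
wrist_force: [0.5, 0.0, -0.4]
finger_gap: 0.805
```

Emit:
{"name": "jog_arm", "arguments": {
  "motion": [
    [0.075,[0,0,0.02],0],
    [0.075,[0,0,0.04],0],
    [0.075,[0,0,0.05],0],
    [0.075,[0,0,0.05],0],
    [0.075,[0,0,0.05],0],
    [0.075,[0,0,0.05],0]
  ]
}}

```text
clock: 10.65
position: [0.6144, -0.1695, 0.0111]
eef_rot: [1.089, 2.945, 0.0]
wrist_force: [0.5, -0.6, 0.4]
finger_gap: 0.807
```

Emit:
{"name": "jog_arm", "arguments": {
  "motion": [
    [0.075,[0,0,0.003],0],
    [0.075,[0,0,0.003],0],
    [0.075,[0,0,0.005],0],
    [0.075,[0,0,0.005],0]
  ]
}}

```text
clock: 11.05
position: [0.6136, -0.1692, 0.0045]
eef_rot: [-1.09, -2.946, 0.0]
wrist_force: [-0.6, -0.4, -0.0]
finger_gap: 0.806
```

Emit:
{"name": "jog_arm", "arguments": {
  "motion": [
    [0.075,[0,0,0.003],0],
    [0.075,[0,0,0.005],0],
    [0.075,[0,0,0.006],0],
    [0.075,[0,0,0.006],0]
  ]
}}

```text
clock: 11.45
position: [0.6136, -0.1692, -0.0015]
eef_rot: [-1.09, -2.946, 0.0]
wrist_force: [-0.9, -1.1, -0.3]
finger_gap: 0.804
```

Emit:
{"name": "jog_arm", "arguments": {
  "motion": [
    [0.075,[0,0,0.002],0],
    [0.03,[0,0,0.002],0],
    [0.03,[0,0,0.002],0],
    [0.03,[0,0,0.002],0],
    [0.03,[0,0,0.002],0],
    [0.03,[0,0,0.002],0],
    [0.03,[0,0,0.002],0],
    [0.03,[0,0,0.002],0]
  ],
  "force": 12
}}

```text
clock: 12.25
position: [0.6137, -0.1693, -0.0032]
eef_rot: [1.09, 2.946, 0.0]
wrist_force: [-0.1, -0.0, -0.4]
finger_gap: 0.327
```

Emit:
{"name": "jog_arm", "arguments": {
  "motion": [
    [0.085,[0,0,0],0],
    [0.085,[0,0,0],0],
    [0.085,[0,0,0],0],
    [0.085,[0,0,0],0],
    [0.085,[0,0,0],0],
    [0.085,[0,0,0],0],
    [0.085,[0,0,0],0],
    [0.085,[0,0,0],0],
    [0.085,[0,0,0.002],0],
    [0.085,[0,0,0.004],0],
    [0.085,[0,0,0.004],0]
  ]
}}

```text
clock: 13.35
position: [0.6135, -0.1692, -0.0077]
eef_rot: [-1.09, -2.946, 0.0]
wrist_force: [0.4, -0.7, -0.4]
finger_gap: 0.912
```

```bash
python3 d.py B; python3 -c "
import numpy as np,cv2
cv2.imwrite('pics/d3.png',np.load('B.npy')[:,:,::-1])"
```

```text
[ 0.61345579 -0.16923281 -0.00774105] 0.91200006592751
```

View pics/d3.png

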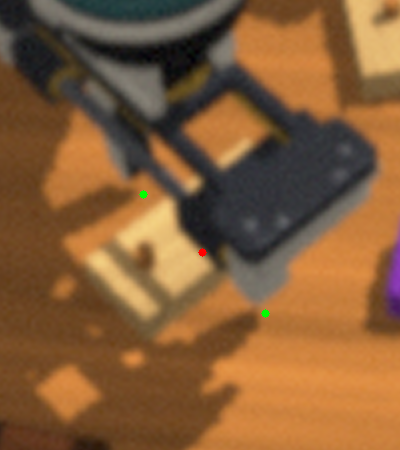

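The view shows the fingers straddling the block. The near tip at (262,303) is still above the table, and there is no contact force. I'll keep feeling down.

Emit:
{"name": "jog_arm", "arguments": {
  "motion": [
    [0.085,[0,0,0.002],0],
    [0.085,[0,0,0.004],0],
    [0.085,[0,0,0.004],0]
  ]
}}

```text
clock: 13.7
position: [0.6135, -0.1692, -0.0116]
eef_rot: [-1.09, -2.946, 0.0]
wrist_force: [0.2, -1.0, 0.1]
finger_gap: 0.913
```

Emit:
{"name": "jog_arm", "arguments": {
  "motion": [
    [0.085,[0,0,0.002],0],
    [0.085,[0,0,0.003],0],
    [0.085,[0,0,0.003],0]
  ]
}}

```text
clock: 14.0
position: [0.6136, -0.1692, -0.0145]
eef_rot: [-1.09, -2.946, 0.0]
wrist_force: [-0.2, 0.2, -0.1]
finger_gap: 0.915
```

Emit:
{"name": "jog_arm", "arguments": {
  "motion": [
    [0.03,[0,0,0],0],
    [0.03,[0,0,0],0],
    [0.03,[0,0,0],0],
    [0.03,[0,0,0],0],
    [0.03,[0,0,0],0],
    [0.03,[0,0,0],0],
    [0.03,[0,0,0],0]
  ],
  "force": 12
}}

```text
clock: 14.7
position: [0.6137, -0.1693, -0.0142]
eef_rot: [1.09, 2.946, 0.0]
wrist_force: [-0.5, -0.5, -1.2]
finger_gap: 0.483
```

The jaws now hold the block at 44.9 mm. The true tips are about 25–36 mm above the reported TCP, so the overlap may be shallow. I'll regrip 5 mm lower.

Emit:
{"name": "jog_arm", "arguments": {
  "motion": [
    [0.06,[0,0,0],0],
    [0.06,[0,0,0],0],
    [0.06,[0,0,0.003],0],
    [0.06,[0,0,0.005],0],
    [0.06,[0,0,0.005],0]
  ]
}}

```text
clock: 15.2
position: [0.6134, -0.1692, -0.0198]
eef_rot: [-1.09, -2.946, 0.0]
wrist_force: [-0.5, 0.5, -0.5]
finger_gap: 0.641
```

Emit:
{"name": "jog_arm", "arguments": {
  "motion": [
    [0.03,[0,0,0],0],
    [0.03,[0,0,0],0],
    [0.03,[0,0,0],0],
    [0.03,[0,0,0],0]
  ],
  "force": 12
}}

```text
clock: 15.6
position: [0.6137, -0.1693, -0.0192]
eef_rot: [1.09, 2.946, 0.0]
wrist_force: [1.0, -0.8, -0.3]
finger_gap: 0.485
```

Emit:
{"name": "jog_arm", "arguments": {
  "motion": [
    [0.03,[0,0,-0.02],0],
    [0.03,[0,0,-0.06],0],
    [0.03,[0,0,-0.11],0],
    [0.03,[0,0,-0.16],0],
    [0.03,[0,0,-0.19],0],
    [0.03,[0.02,0.02,-0.19],0],
    [0.03,[0.04,0.04,-0.19],0],
    [0.03,[0.07,0.07,-0.19],0]
  ]
}}

```text
clock: 16.4
position: [0.6059, -0.0706, 0.1708]
eef_rot: [1.093, 2.945, -0.0]
wrist_force: [0.3, 0.0, -0.9]
finger_gap: 0.483
```

```bash
python3 -c "
from go import *
off=np.array([.6137,-.1693,-.0192])-[.6149,-.1695,.011]
rel(seat+.09*x+.07*y+.0293*z+off+[0,0,.03],50.9)
s=grab('scene');g=grab('top')
cv2.imwrite('pics/c6.png',np.hstack([cv2.resize(q['image'],(400,250)) for q in (s,g)])[:,:,::-1])"
```

```text
t 16.4 pos [ 0.6059 -0.0706  0.1708] shift [0.2174 0.2067 0.0347] turn -0.028 F [ 0.3  0.  -0.9] gap 0.0449
```

View pics/c6.png

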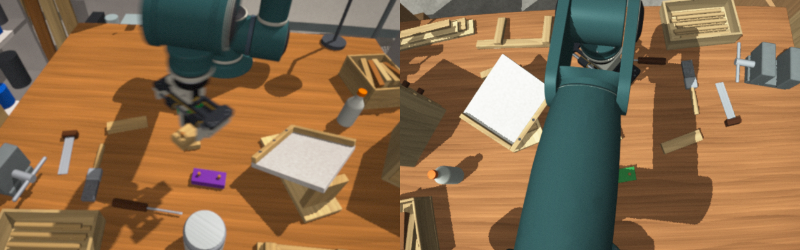

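The block is off the table and held at left-view (185,135); its old place is empty. Now moving over the board.

Emit:
{"name": "jog_arm", "arguments": {
  "motion": [
    [0.03,[0.035,0.033,0.0],0],
    [0.03,[0.07,0.066,0.0],0],
    [0.03,[0.105,0.1,0.0],0],
    [0.03,[0.14,0.133,0.0],0],
    [0.03,[0.175,0.166,0.0],-0.01],
    [0.03,[0.2,0.19,0.0],-0.028],
    [0.03,[0.217,0.207,0.0],-0.028],
    [0.03,[0.217,0.207,0.015],-0.028],
    [0.03,[0.217,0.207,0.03],-0.028],
    [0.03,[0.217,0.207,0.035],-0.028],
    [0.03,[0.217,0.207,0.035],-0.028],
    [0.03,[0.217,0.207,0.035],-0.028]
  ]
}}

```text
clock: 17.7
position: [0.5764, 0.227, 0.136]
eef_rot: [1.05, 2.961, 0.0]
wrist_force: [0.1, -0.4, 0.4]
finger_gap: 0.48
```

```bash
python3 -c "
from go import *
off=np.array([.6137,-.1693,-.0192])-[.6149,-.1695,.011]
rel(seat+.09*x+.07*y+.0293*z+off,50.9)"
```

```text
t 17.7 pos [0.5764 0.227  0.136 ] shift [0.0009 0.0004 0.03  ] turn 0.001 F [ 0.1 -0.4  0.4] gap 0.0446
```

Exactly 30 mm above the expected touch. I'll lower it in guarded steps.

Emit:
{"name": "jog_arm", "arguments": {
  "motion": [
    [0.03,[0,0,0.01],0],
    [0.03,[0,0,0.018],0],
    [0.03,[0,0,0.022],0],
    [0.03,[0,0,0.022],0]
  ]
}}

```text
clock: 18.1
position: [0.5758, 0.2277, 0.1128]
eef_rot: [-1.049, -2.96, 0.001]
wrist_force: [-0.3, -0.3, 0.3]
finger_gap: 0.484
```

Emit:
{"name": "jog_arm", "arguments": {
  "motion": [
    [0.03,[0,0,0.002],0],
    [0.03,[0,0,0.004],0],
    [0.03,[0,0,0.004],0]
  ]
}}

```text
clock: 18.4
position: [0.5761, 0.2278, 0.1096]
eef_rot: [-1.049, -2.961, 0.0]
wrist_force: [0.5, -0.2, -0.1]
finger_gap: 0.485
```

Emit:
{"name": "jog_arm", "arguments": {
  "motion": [
    [0.03,[0,0,0.002],0],
    [0.03,[0,0,0.003],0],
    [0.03,[0,0,0.003],0]
  ]
}}

```text
clock: 18.7
position: [0.5761, 0.2278, 0.1066]
eef_rot: [-1.049, -2.961, 0.0]
wrist_force: [-0.0, -0.1, -0.6]
finger_gap: 0.483
```

Emit:
{"name": "jog_arm", "arguments": {
  "motion": [
    [0.03,[0,0,0.002],0],
    [0.03,[0,0,0.003],0],
    [0.03,[0,0,0.003],0]
  ]
}}

```text
clock: 19.0
position: [0.576, 0.2278, 0.1035]
eef_rot: [-1.049, -2.961, 0.0]
wrist_force: [-0.4, -0.2, -0.9]
finger_gap: 0.481
```

Emit:
{"name": "jog_arm", "arguments": {
  "motion": [
    [0.03,[0,0,0.002],0],
    [0.03,[0,0,0.003],0],
    [0.03,[0,0,0.003],0]
  ]
}}

```text
clock: 19.3
position: [0.576, 0.2278, 0.1005]
eef_rot: [-1.049, -2.961, 0.0]
wrist_force: [0.4, -0.1, -0.8]
finger_gap: 0.483
```

Emit:
{"name": "jog_arm", "arguments": {
  "motion": [
    [0.03,[0,0,0.002],0],
    [0.03,[0,0,0.003],0],
    [0.03,[0,0,0.003],0]
  ]
}}

```text
clock: 19.6
position: [0.576, 0.2278, 0.0975]
eef_rot: [-1.049, -2.961, 0.0]
wrist_force: [0.2, -0.0, -0.8]
finger_gap: 0.483
```

Emit:
{"name": "jog_arm", "arguments": {
  "motion": [
    [0.03,[0,0,0.002],0],
    [0.03,[0,0,0.003],0],
    [0.03,[0,0,0.003],0]
  ]
}}

```text
clock: 19.9
position: [0.5761, 0.2278, 0.0945]
eef_rot: [-1.049, -2.961, 0.0]
wrist_force: [0.3, 0.6, -0.5]
finger_gap: 0.482
```

Emit:
{"name": "jog_arm", "arguments": {
  "motion": [
    [0.03,[0,0,0.002],0],
    [0.03,[0,0,0.003],0],
    [0.03,[0,0,0.003],0]
  ]
}}

```text
clock: 20.2
position: [0.5761, 0.2278, 0.0917]
eef_rot: [-1.049, -2.961, 0.0]
wrist_force: [-0.9, -0.0, 1.9]
finger_gap: 0.481
```

```bash
python3 - <<'E'
from go import *
s=grab('scene');off=np.array([.6137,-.1693,-.0192])-[.6149,-.1695,.011]
c=manip.sense()['position']-off;print('block est',c,'seat frame',seatc(c),manip.sense()['wrist_force'])
a=np.deg2rad(-39.1)
im=cv2.resize(s['image'][130:330,390:590],(600,600),interpolation=cv2.INTER_CUBIC)
def dot(p,col):
    u=proj(s,p);cv2.circle(im,(int((u[0]-390)*3),int((u[1]-130)*3)),3,col,-1)
e=np.r_[np.cos(a),np.sin(a),0];d=np.r_[-e[1],e[0],0]
for i in(-1,1):
  for j in(-1,1):
    dot(c+i*.05*e+j*.0225*d+[0,0,-.011-.005],(255,0,0))
    b=c+i*.05*e+j*.0225*d; 
cv2.imwrite('pics/c7.png',im[:,:,::-1])
E
```

```text
block est [0.57731299 0.22762051 0.12197668] seat frame [0.08691127 0.06484732 0.01634761] [-0.24561711  0.38317454  0.4987004 ]
```

View pics/c7.png

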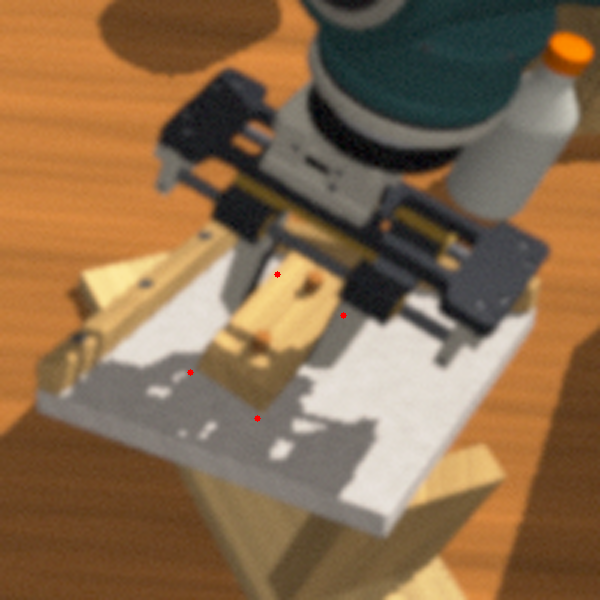

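The block is on the board about 87/65 mm up from its seat, with its near bottom corner at (262,410) beside the predicted dot (257,418), and the uphill fingertip is close to the face. Release with a rise.

Emit:
{"name": "jog_arm", "arguments": {
  "motion": [
    [0.093,[0,0,-0.002],0],
    [0.093,[0,0,-0.01],0],
    [0.093,[0,0,-0.04],0],
    [0.093,[0,0,-0.08],0],
    [0.093,[0,0,-0.12],0],
    [0.093,[0,0,-0.15],0],
    [0.093,[0,0,-0.17],0],
    [0.093,[0,0,-0.17],0]
  ]
}}

```text
clock: 21.05
position: [0.5769, 0.2281, 0.2658]
eef_rot: [1.048, 2.958, 0.005]
wrist_force: [-0.2, 0.3, 0.1]
finger_gap: 0.998
```

Emit:
{"name": "jog_arm", "arguments": {
  "motion": [
    [0.093,[-0.05,0,0],0],
    [0.093,[-0.1,0,0],0],
    [0.093,[-0.15,0,0],0],
    [0.093,[-0.2,0,0],0],
    [0.093,[-0.25,0,0],0],
    [0.093,[-0.3,0,0],0],
    [0.093,[-0.3,0,0],0],
    [0.093,[-0.3,0,0],0],
    [0.093,[-0.3,0,0],0],
    [0.093,[-0.3,0,0],0]
  ]
}}

```text
clock: 22.05
position: [0.8085, 0.0401, 0.2627]
eef_rot: [1.047, 2.961, 0.001]
wrist_force: [-0.0, 0.4, -0.1]
finger_gap: 0.999
```

```bash
python3 - <<'E'
from go import *
st=manip.sense();print(st['clock'],st['position'],st['finger_gap'],st['wrist_force'])
s=grab('scene');g=grab('top')
# expected top-face corners of the seated block, vs. image wood mask
for n,f in(('scene',s),('top',g)):
    q=np.array([proj(f,seat+i*.05*x+j*.0225*y+.011*z-[0,0,.0046]) for i,j in((-1,-1),(1,-1),(1,1),(-1,1))])
    print(n,q.round(1).tolist())
    hsv=cv2.cvtColor(f['image'],cv2.COLOR_RGB2HSV);b=np.array([proj(f,seat-.011*z+i*x+j*y-[0,0,.0046]) for i,j in((-.05,-.0225),(.18,-.0225),(.18,.1675),(-.05,.1675))])
    m=np.zeros(hsv.shape[:2],np.uint8);cv2.fillPoly(m,[b.astype(np.int32)],1)
    w=((hsv[...,1]>55)&(m>0)).astype(np.uint8);w=cv2.morphologyEx(w,cv2.MORPH_OPEN,np.ones((3,3),np.uint8))
    for c in cv2.findContours(w,0,2)[0]:
        if cv2.contourArea(c)>60: print(' wood on face',cv2.contourArea(c),[np.round(v,1) for v in cv2.minAreaRect(c)],'exp centre',q.mean(0).round(1))
im=lambda f,p,w=110:cv2.resize(f['image'][p[1]:p[1]+w,p[0]:p[0]+w*8//6],(400,300),interpolation=cv2.INTER_CUBIC)
cv2.imwrite('pics/fin.png',np.hstack([im(s,(400,180),140),im(g,(80,80),170)])[:,:,::-1])
E
```

```text
22.05 [0.80854428 0.04009735 0.26269478] 0.9994045576354831 [-0.01247738  0.40717633 -0.13973783]
scene [[469.0, 202.9], [445.9, 222.6], [467.9, 228.4], [490.0, 207.7]]
 wood on face 310.5 [array([458.7, 266.3]), array([49.1,  8. ]), np.float64(35.5)] exp centre [468.2 215.4]
 wood on face 231.5 [array([472.7, 225.2]), array([ 9.6, 32.1]), np.float64(48.4)] exp centre [468.2 215.4]
top [[178.8, 234.2], [205.5, 195.5], [186.8, 183.0], [160.1, 222.3]]
 wood on face 8798.0 [array([171.1, 159.3]), array([ 97.5, 111.7]), np.float64(34.9)] exp centre [182.8 208.8]
```

The viewer limit is reached, so I'll check by numbers: find the pins near their expected places in both views.

```bash
python3 - <<'E'
from go import *
s,g=load('scene'),load('top')
for f in(s,g):
    lab=cv2.cvtColor(f['image'],cv2.COLOR_RGB2LAB).astype(float)
    for i in(-.03,.03):
        u=proj(f,seat+i*x+.022*z-[0,0,.0046]);X,Y=int(u[0]),int(u[1])
        w=lab[Y-8:Y+9,X-8:X+9,1]-128; wt=np.clip(w-np.percentile(w,85),0,None)
        yy,xx=np.mgrid[Y-8:Y+9,X-8:X+9];print('pin exp',np.round(u,1),'found',round((xx*wt).sum()/wt.sum(),1),round((yy*wt).sum()/wt.sum(),1),'a* max/med',w.max(),np.median(w))
    q=np.array([proj(f,seat+i*.05*x+j*.0225*y+.011*z-[0,0,.0046]) for i,j in((-1,-1),(1,-1),(1,1),(-1,1))]);c=q.mean(0).astype(int)
    b=lab[...,2]-128
    print('b* centre',np.median(b[c[1]-3:c[1]+4,c[0]-3:c[0]+4]),'along +y from -30 to 60mm:',[int(b[int(v),int(u)]) for u,v in(proj(f,seat+k*y+.011*z-[0,0,.0046]) for k in np.arange(-.02,.061,.005))],'along x from -60..80:',[int(b[int(v),int(u)]) for u,v in(proj(f,seat+k*x+.01*y+.011*z-[0,0,.0046]) for k in np.arange(-.06,.081,.01))])
E
```

```text
pin exp [475.3 204.2] found 480.3 210.4 a* max/med 4.0 -10.0
pin exp [461.7 216.1] found 463.2 222.1 a* max/med 6.0 -5.0
b* centre 4.0 along +y from -30 to 60mm: [-4, -3, -1, -3, -1, 6, 7, 7, 17, 31, 36, 28, 5, 4, 4, 4, 4] along x from -60..80: [5, 5, 5, 5, 7, 6, 7, 6, 7, 6, 7, 6, 3, -2, -1]
pin exp [173.8 221.9] found 169.7 221.3 a* max/med -14.0 -16.0
pin exp [190.  198.3] found 194.1 196.4 a* max/med -14.0 -16.0
b* centre -5.0 along +y from -30 to 60mm: [-5, -5, -6, -6, -5, -6, -4, -5, -5, -5, -6, -5, -5, -6, -5, -7, -5] along x from -60..80: [-6, -5, -6, -6, -7, -5, -4, -6, -7, -6, -6, -4, -5, -6, -6]
```

The arm still hides the seat (teal pixels). I'll move it clear and repeat.

Emit:
{"name": "jog_arm", "arguments": {
  "motion": [
    [0.093,[-0.044,-0.4,0],0],
    [0.093,[-0.044,-0.4,0],0],
    [0.093,[-0.044,-0.4,0],0],
    [0.093,[-0.044,-0.4,0],0],
    [0.093,[-0.044,-0.4,0],0],
    [0.093,[-0.044,-0.4,0],0],
    [0.093,[-0.044,-0.4,0],0],
    [0.093,[-0.044,-0.4,0],0],
    [0.093,[-0.044,-0.4,0],0],
    [0.093,[-0.044,-0.4,0],0],
    [0.093,[-0.044,-0.4,0],0],
    [0.093,[-0.044,-0.4,0],0]
  ]
}}

```text
clock: 23.35
position: [0.5924, -0.2982, 0.2618]
eef_rot: [1.046, 2.962, 0.0]
wrist_force: [-0.8, 0.6, -0.0]
finger_gap: 1.001
```

```bash
cat > chk.py <<'E'
from go import *
s,g=grab('scene'),grab('top');print(manip.sense()['clock'],manip.sense()['position'])
F=[]
for f in(s,g):
    lab=cv2.cvtColor(f['image'],cv2.COLOR_RGB2LAB).astype(float);L=[]
    for i in(-.03,.03):
        u=proj(f,seat+i*x+.022*z-[0,0,.0046]);X,Y=int(u[0]),int(u[1])
        w=lab[Y-7:Y+8,X-7:X+8,1]-128; wt=np.clip(w-np.percentile(w,88),0,None)
        yy,xx=np.mgrid[Y-7:Y+8,X-7:X+8];p=((xx*wt).sum()/wt.sum(),(yy*wt).sum()/wt.sum());L.append(p);print('pin exp',np.round(u,1),'found',np.round(p,1),'a* max/med',w.max(),np.median(w))
    F.append(L);b=lab[...,2]-128
    P=lambda p:proj(f,p+.011*z-[0,0,.0046])
    print('y -30..60:',[int(b[int(v),int(u)]) for u,v in(P(seat+k*y) for k in np.arange(-.03,.061,.005))],'x -60..80:',[int(b[int(v),int(u)]) for u,v in(P(seat+k*x+.01*y) for k in np.arange(-.06,.081,.01))])
for a,b in zip(*F): p,e=tri(s,a,g,b);print('pin in seat frame',seatc(p+[0,0,.0046]).round(4),'ray gap',round(e,4))
E
python3 chk.py
```

```text
23.45 [ 0.59230823 -0.29841748  0.26169669]
pin exp [475.3 204.2] found [479.6 197.4] a* max/med 24.0 10.0
pin exp [461.7 216.1] found [462.1 215.9] a* max/med 18.0 9.0
y -30..60: [34, 37, 38, 40, 40, 37, 38, 37, 37, 36, 35, 33, 31, 24, 7, 6, 6, 6, 7] x -60..80: [37, 35, 37, 36, 36, 37, 37, 37, 36, 37, 38, 30, 24, 23, 15]
pin exp [173.8 221.9] found [173.3 221.2] a* max/med 17.0 3.0
pin exp [190.  198.3] found [189.8 197.6] a* max/med 17.0 3.0
y -30..60: [30, 32, 33, 33, 32, 32, 33, 32, 31, 31, 31, 3, 3, 2, 3, 2, 2, 2, 2] x -60..80: [31, 27, 31, 31, 32, 31, 31, 32, 32, 31, 31, 29, 4, 2, 3]
pin in seat frame [-0.0258  0.0053  0.0394] ray gap 0.0084
pin in seat frame [0.0313 0.0012 0.0234] ray gap 0.0003
```

```bash
python3 -c "
from bench import manip
print(manip.hand_in(), manip.sense()['clock'])"
```

```text
the job is handed in; nothing more can be done
the job is handed in; nothing more can be done
```

I gripped the pale two-pin block and lowered it onto the board, its centre by estimate about 87 mm up along x and 65 mm along y from the seat. I let it go there and it slid into the low corner by itself. I handed the job in at about 23.5 s of the 38 s allowed.

**Last checks that agreed:**
- In the top view both pins are within 1 px of where a seated block's pins should be.
- The block's top edges show at about 22 mm (y) and 50 mm (x), as they should.
- One pin measured from both cameras came out at (31, 1, 23) mm in the seat frame; (30, 0, 23 at its tip) is expected.
- The arm was well clear of the board and the gripper open.

**Checks that failed or disagreed:**
- **Reported height:** the true fingertips sat about 25–36 mm above the reported tool point, so my first two closings went over the block without touching it. I found a working grip by feeling downward and checking the opening (44.9 mm).
- **Touchdown:** it was not felt until about 14 mm below the height I expected, and then only as a brief 1.9 N reading.
- **Camera heights:** measured heights came out about 5 mm low, and I corrected for this.
- **Other pin, scene view:** it gave a poor position (7 px off, rays 8 mm apart). I think the measurement caught the table at the edge of its window.
- **Bystanders:** I did not measure the one-pin block or the strip again. In the later views I saw no sign that either had moved.
- **Final look:** I had used all 12 pictures, so the end state was checked by numbers only.

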